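Pack the scaler cassette after a practice session

ROBOT

A 6-joint arm with a two-finger parallel gripper is mounted at the origin on the work surface. World frame = base frame: x ahead of the robot, y to its left, z up, the work surface at z = 0. Lengths are in m, angles in rad, forces in N, time in s.
With the tool pointing down it reaches from about 0.375 to 0.975 m from the base axis. Payload 3.8 kg.
Tool frame: the origin (TCP) lies at the very end of the fingers, on their centre line; the grasp point (between the pads) lies 19 mm behind it; z points along the fingers, y is the line along which they close (so a half turn about z gives the same grasp; the last joint's range is limited). The gripper opens to 85 mm and grips with 20 to 120 N. Pads are 22 mm wide; open, the fingers measure 114 mm over their backs; the gripper's body (76 mm by 85 mm) begins 54 mm behind the grasp point. The pads swing forward as they close: fully open they stand 13 mm farther back than shut.
Start: joints at [-1.168, 0.264, 1.604, -0, 1.274, -0.037], TCP at [0.287, -0.611, 0.231] pointing down, gripper open.
Joint ranges: [-2.63, 2.63], [-0.94, 2.18], [0.31, 2.57], [-1.31, 4.45], [0, 2.66], [-2.55, 2.55]. Speed limits (rad/s): [2.57, 2.57, 3.14, 3.14, 3.14, 3.14].

INTERFACE

Orientations are given as a rotation vector (axis times angle).
In Python, from workcell import monitor, viewer, job gives the robot as it stands. The module is installed in compiled form; this text tells all that it offers.
- The arm moves only by the tool step_arm, never from a script. Its argument "series" is one flat list of numbers, 4 for each row, row after row: the shift along the tool's x, y, z in m, then the turn about the tool's z in rad. A call has 1 to 8 rows; each row is the pose to reach, as a shift and turn from the pose commanded when the call began, along the tool's axes at that moment; what a row does not reach only later rows make up. A row lasts 1/8 s, in which the tool goes at most 62.5 mm and 10.7 degrees, less where a joint would pass 70% of its speed; a pose out of reach is approached as far as the arm can. A call with a gripper value outside its range is refused whole. "gripper" is the opening, from 0 (shut) to 1 (fully open), set as the call begins (left out, the last holds). The fingers move at their own pace and stop on an object; "newtons" is the grip in N (left out, the last holds). Time passes only in rows, so rows that repeat a pose let the fingers close. It gives the time, the measured TCP pose, the force, the opening and the grip force at its end, in the units of the state.
- monitor.read_state(): the state, without advancing time (a new reading comes with each control period).
- viewer.read_camera(name): name is "scene" or "top" or "wrist"; returns a dict with "image" (420x560x3 uint8, red, green, blue), "intrinsics" (3x3 intrinsics, pixels), "distortion" ([k1, k2, p1, p2, k3] as OpenCV has them; the pictures are not rectified), "T" (4x4, takes a point from camera to world coordinates); the wrist camera has in their place "hand_eye" (4x4, takes a point from camera to tool coordinates, whose origin is the TCP and whose axes are the flange's). Camera axes: x right, y up, looking along -z (the intrinsics and any distortion apply to the point x, -y, -z); pixel columns grow to the right and rows downward; lengths in m; the calibration is good to about 2 mm. A picture is of the moment at which its call begins: read the wrist's pose just before it. There is no depth.
- job.finish_job(): hands the job in; it is judged then, once.
Trained networks look in a picture, given as the dict that the camera call returned (one of the last four; its "shot" number tells which), for a name from the list of things; names that differ only in an ending like _2 or _b are one class to them, and where a whole thing is asked for, a point or a joint stands for the part that bears it (a point fixed in the world has none). Each returns a list of dicts, best first, with "score" (0 to 1); they miss things now and then, are a little off and sometimes report something else, mostly with a low value. They report only what shows in the picture. A call takes as long as a camera call. They do not tell look-alikes from the thing itself.
- viewer.boxes_of(picture, label): "extent" ([centre column, centre row, width, height] in pixels, round what is visible of it).
- viewer.spot_point(picture, label): "point" ([column, row] in pixels: a listed point, or the origin of a listed thing).
The state is a dict: "time": time; "q": joint angles; "joint_vel": joint speeds; "joint_torque": joint torques, N m; "tool_pos": TCP position; "tcp_rot": TCP orientation; "wrist_force": force on the tool from outside, world axes, zero at the start; "torque": the same for the moment, N m; "width": opening from 0.0 (shut) to 1.0 (fully open); "grip_force": force on a finger pad.
Only numpy, scipy, OpenCV 4.12 (cv2) and the standard library are available. Lean on these libraries where they do the work, as an engineer would, in place of code of your own. Each camera call takes 0.05 s, during which the arm holds its last target. There are 200 camera calls.

TASK

Pack up the dental practice bench: swing the cassette's keeper bar fully open, then press every yellow-handled instrument lying on the bench sideways into a clip of its own until it has snapped fully home on both rails, and swing the keeper bar closed again over them. Stand each white resin bottle upright on the floor of a well of the grey stand, one per well, and do not disturb the tooth model, the glass dish or the small clear jar.

Things in the scene. Friction and masses are not known exactly. Their poses are not given: they have to be found in the camera images.
- cassette: Fixed flat steel instrument cassette; base plate 150 x 256 x 8 mm. Origin: centre of its underside; x along the clipped instruments (away from the robot if unturned), y along the clip rails. Two rails along y at x = -34 and +34 mm, 12 mm wide, tops 28 mm above the bench, fingers fit between them down to the base plate. 4 clips, each a pair of sprung lips on both rails; any instrument fits, either way round.
- clip0 (a point): Clip 0, at y = -75 mm: where the middle of a seated handle's axis lies, 35 mm above the bench, midway between the rails; axes as the cassette's. The handle goes across both rails and is pressed straight down about 12 mm past first touching the lips: they spread (8 to 15 N in all) and snap over it, and it lies on the rail tops. Unsnapped on top of the lips it is about 12 mm higher.
- clip1 (a point): Clip 1, at y = -25 mm: where the middle of a seated handle's axis lies, 35 mm above the bench, midway between the rails; axes as the cassette's. The handle goes across both rails and is pressed straight down about 12 mm past first touching the lips: they spread (8 to 15 N in all) and snap over it, and it lies on the rail tops. Unsnapped on top of the lips it is about 12 mm higher.
- clip2 (a point): Clip 2, at y = 25 mm: where the middle of a seated handle's axis lies, 35 mm above the bench, midway between the rails; axes as the cassette's. The handle goes across both rails and is pressed straight down about 12 mm past first touching the lips: they spread (8 to 15 N in all) and snap over it, and it lies on the rail tops. Unsnapped on top of the lips it is about 12 mm higher.
- clip3 (a point): Clip 3, at y = 75 mm: where the middle of a seated handle's axis lies, 35 mm above the bench, midway between the rails; axes as the cassette's. The handle goes across both rails and is pressed straight down about 12 mm past first touching the lips: they spread (8 to 15 N in all) and snap over it, and it lies on the rail tops. Unsnapped on top of the lips it is about 12 mm higher.
- keeper (a joint): Keeper bar: U of 10 mm round dark steel bar, hinged at the cassette's far (+x) side. 0 = closed, lying above the clips and blocking the way in; it swings up and over, away from the robot, to 2.0 rad = fully open. Stiff hinge: stays where it is left, takes about 2 to 4 N at the bar.
- keeper_mid (a point): Middle of the keeper's straight 240 mm cross bar, which runs along the cassette's y. Closed, it is 62 mm above the bench over the cassette's centre; pinch it from above across the bar, finger tips no lower than 50 mm above the bench. It moves on a circle of 73 mm radius about the hinge, and the bar may turn in the fingers.
- keeper_hinge (a point): Hinge axis of the keeper (along the cassette's y), 40 mm above the bench, 70 mm beyond the cassette's centre in its +x.
- instrument0_mid (a point): Hand instrument, 182 mm, 45 g: round yellow handle 14 mm across, with a square grip (14.5 mm, 28 mm long) in the middle and a square stop (20 mm, 10 mm wide) 59 mm either side of it, then thin bent steel points. Origin: middle of the handle, on its axis; x along it. Lies with the axis 10 mm up. In a clip the grip lies between the rails, the stops outside: middle within 13 mm of the clip point along the handle. May be absent.
- instrument1_mid (a point): Hand instrument, 182 mm, 45 g: round yellow handle 14 mm across, with a square grip (14.5 mm, 28 mm long) in the middle and a square stop (20 mm, 10 mm wide) 59 mm either side of it, then thin bent steel points. Origin: middle of the handle, on its axis; x along it. Lies with the axis 10 mm up. In a clip the grip lies between the rails, the stops outside: middle within 13 mm of the clip point along the handle. May be absent.
- instrument2_mid (a point): Hand instrument, 182 mm, 45 g: round yellow handle 14 mm across, with a square grip (14.5 mm, 28 mm long) in the middle and a square stop (20 mm, 10 mm wide) 59 mm either side of it, then thin bent steel points. Origin: middle of the handle, on its axis; x along it. Lies with the axis 10 mm up. In a clip the grip lies between the rails, the stops outside: middle within 13 mm of the clip point along the handle. May be absent.
- instrument3_mid (a point): Hand instrument, 182 mm, 45 g: round yellow handle 14 mm across, with a square grip (14.5 mm, 28 mm long) in the middle and a square stop (20 mm, 10 mm wide) 59 mm either side of it, then thin bent steel points. Origin: middle of the handle, on its axis; x along it. Lies with the axis 10 mm up. In a clip the grip lies between the rails, the stops outside: middle within 13 mm of the clip point along the handle. May be absent.
- bottle0_mid (a point): Upright white plastic resin bottle, 60 g: body 30 mm across and 62 mm tall, black cap 20 mm across on top, 82 mm in all. Origin: its centre, 41 mm above its foot; z up the bottle. May be absent.
- bottle1_mid (a point): Upright white plastic resin bottle, 60 g: body 30 mm across and 62 mm tall, black cap 20 mm across on top, 82 mm in all. Origin: its centre, 41 mm above its foot; z up the bottle. May be absent.
- stand: Grey plastic bottle stand fixed to the bench, 66 x 130 x 32 mm (x, y, z), with two round wells side by side along y. Origin: centre of its underside.
- well0 (a point): Centre of the floor of well 0 (7 mm above the bench, at y = -33 mm on the stand): bore 36 mm across, 25 mm deep, mouth 32 mm above the bench. Holds either bottle.
- well1 (a point): Centre of the floor of well 1 (7 mm above the bench, at y = 33 mm on the stand): bore 36 mm across, 25 mm deep, mouth 32 mm above the bench. Holds either bottle.
- cast: Bystander: plaster tooth model, 62 x 58 x 39 mm, loose. Leave it alone.
- dish: Bystander: small glass mixing dish, 38 mm across, 26 mm tall, loose. Leave it alone.
- jar: Bystander: small clear jar, 30 mm across and 34 mm tall, loose, standing near the bottles. Leave it alone.
Not all that is in view belongs to the job. What is shaped like the part that bears instrument2_mid but pink is not meant.

How it is judged:
By the outcome, as a careful person would: the job done as asked, in the order asked, and still so for the second after the job is handed in, with the robot touching nothing.
Of instrument0, instrument1, instrument2, instrument3, bottle0, bottle1 only 4 to 6 are there at a start; the rules pass over those that are not, and their reading is None.
At some moment in a run one of instrument0, instrument1, instrument2, instrument3 may be knocked a few centimetres aside while the robot is not near it.
Once in a run the grip may slacken for a moment while it holds something.
It also fails if it takes over 210 s, if anything falls off the work surface, if the arm or the gripper's body presses on something with over 40 N, if the wrist force passes 120 N, or if a joint passes its speed limit or range.

## Working session

There is one attempt and no reset: what is moved stays moved. The work goes in short steps, Python scripts to look and compute and a tool call to move; the robot and the scene stay as the last step left them, time stands still between calls to the robot, and variables do not carry over. Pictures are saved under pics/ and viewed, at most 18 in all, crops included, and the job is handed in when it is done.

Besides the shell and the picture viewer there is one more tool, called after "Emit:" as name(argument=value, ...) on one line, values as JSON. step_arm: Moves the arm, as the interface text tells. Its arguments: {"type":"object","properties":{"series":{"type":"array"},"gripper":{"type":"number"},"newtons":{"type":"number"}},"required":["series"]}

```bash
mkdir -p pics
cat > h.py <<'E'
import numpy as np, cv2
from workcell import monitor, viewer, job
from scipy.spatial.transform import Rotation as R
def T_of(pic, st=None):
    if "T" in pic: return np.array(pic["T"])
    T=np.eye(4); T[:3,:3]=R.from_rotvec(st["tcp_rot"]).as_matrix(); T[:3,3]=st["tool_pos"]
    return T@np.array(pic["hand_eye"])
def shot(name, save=None):
    st=monitor.read_state(); p=viewer.read_camera(name); T=T_of(p,st)
    if save: cv2.imwrite(f"pics/{save}.png", cv2.cvtColor(p["image"],cv2.COLOR_RGB2BGR))
    return p,T
def w(p,T,uv,z):
    """pixel(s) -> world at height z"""
    uv=np.array(uv,float).reshape(-1,1,2)
    n=cv2.undistortPoints(uv,np.array(p["intrinsics"]),np.array(p["distortion"])).reshape(-1,2)
    d=np.c_[n[:,0],-n[:,1],-np.ones(len(n))]@T[:3,:3].T
    o=T[:3,3]
    return o+d*((z-o[2])/d[:,2])[:,None]
def px(p,T,X):
    X=np.atleast_2d(X); c=(X-T[:3,3])@T[:3,:3]; c=c*[1,-1,-1]
    return cv2.projectPoints(c.reshape(-1,1,3),np.zeros(3),np.zeros(3),np.array(p["intrinsics"]),np.array(p["distortion"]))[0].reshape(-1,2)
E
python3 - <<'E'
from h import *
np.set_printoptions(precision=4,suppress=True)
print(monitor.read_state())
for n in ("scene","top"):
    p,T=shot(n,n+"0"); print(n,T[:3,3], -T[:3,2])
    for l,z in (("clip0",.035),("clip1",.035),("clip2",.035),("clip3",.035),("keeper_mid",.062),("keeper_hinge",.04),("instrument0_mid",.01),("bottle0_mid",.041),("well0",.007),("well1",.007),("stand",0),("cast",.0),("dish",.0),("jar",.0),("cassette",0)):
        for d in viewer.spot_point(p,l)[:6]: print(l,round(d["score"],2),np.round(d["point"]),w(p,T,d["point"],z)[0])
E
```

```text
{'time': 0.0, 'q': array([-1.1679,  0.2648,  1.6054,  0.    ,  1.2737, -0.0369]), 'joint_vel': array([-0.0001, -0.0006, -0.    , -0.0003, -0.0014, -0.0006]), 'joint_torque': array([ -0.0008, -51.5118, -36.7315,  -0.0001,   0.013 ,  -0.    ]), 'tool_pos': array([ 0.2871, -0.6101,  0.2299]), 'tcp_rot': array([-3.0638, -0.6847,  0.0006]), 'wrist_force': array([ 0.7059, -0.3276,  0.0581]), 'torque': array([-0.0036,  0.0428, -0.0271]), 'grip_force': 0.0, 'width': 1.001191794567599}
scene [ 0.9959 -0.363   0.6389] [-0.6246  0.4065 -0.6668]
clip0 0.82 [390. 200.] [0.5374 0.2262 0.035 ]
clip0 0.68 [402. 189.] [0.5238 0.2806 0.035 ]
clip0 0.59 [379. 211.] [0.551  0.1793 0.035 ]
clip1 0.82 [390. 200.] [0.5374 0.2262 0.035 ]
clip1 0.68 [402. 189.] [0.5238 0.2806 0.035 ]
clip1 0.59 [379. 211.] [0.551  0.1793 0.035 ]
clip2 0.82 [390. 200.] [0.5374 0.2262 0.035 ]
clip2 0.68 [402. 189.] [0.5238 0.2806 0.035 ]
clip2 0.59 [379. 211.] [0.551  0.1793 0.035 ]
clip3 0.82 [390. 200.] [0.5374 0.2262 0.035 ]
clip3 0.68 [402. 189.] [0.5238 0.2806 0.035 ]
clip3 0.59 [379. 211.] [0.551  0.1793 0.035 ]
keeper_m
[... 1862 characters left out ...]
  0.035 ]
keeper_mid 0.89 [176. 169.] [0.5334 0.2105 0.062 ]
keeper_mid 0.7 [151. 174.] [0.5198 0.2738 0.062 ]
keeper_hinge 0.67 [175. 144.] [0.6083 0.2222 0.04  ]
instrument0_mid 0.88 [326. 191.] [ 0.4907 -0.1853  0.01  ]
well0 0.71 [308. 134.] [ 0.6519 -0.1371  0.007 ]
well0 0.63 [330. 138.] [ 0.6396 -0.1979  0.007 ]
well1 0.71 [308. 134.] [ 0.6519 -0.1371  0.007 ]
well1 0.63 [330. 138.] [ 0.6396 -0.1979  0.007 ]
stand 0.8 [318. 134.] [ 0.6557 -0.1662  0.    ]
cast 0.61 [259. 118.] [ 0.6985 -0.0013  0.    ]
cast 0.37 [208. 162.] [0.5702 0.1355 0.    ]
dish 0.42 [247. 217.] [0.4195 0.0273 0.    ]
jar 0.54 [396. 188.] [ 0.5013 -0.3788  0.    ]
cassette 0.73 [183. 174.] [0.5359 0.2044 0.    ]
```

View pics/top0.png

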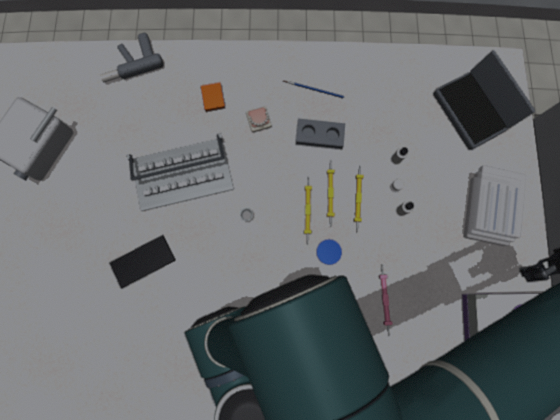

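View pics/scene0.png

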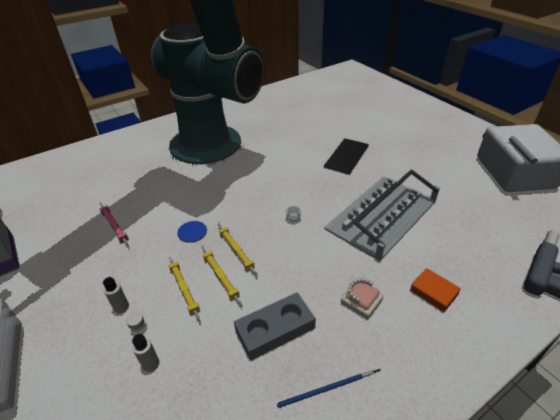

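The top view shows three yellow instruments at (308,208), (331,192) and (359,197), and bottles at (402,154) and (407,207) with the jar between them at (397,185). The stand is at (320,134) and the cassette at (183,174), with its keeper closed. The scene view agrees. The pink look-alike lies apart from the yellow ones.

```bash
cat >> h.py <<'E'
def phi_now(st): 
    m=R.from_rotvec(st["tcp_rot"]).as_matrix(); return np.arctan2(m[1,0],m[0,0])
def go(x=None,y=None,z=None,phi=None,st=None):
    """print tool shift and turn to a world TCP target; phi=heading of tool x (deg), tool y = phi-90"""
    st=st or monitor.read_state(); m=R.from_rotvec(st["tcp_rot"]).as_matrix(); c=st["tool_pos"]
    t=np.array([c[0] if x is None else x,c[1] if y is None else y,c[2] if z is None else z])
    d=m.T@(t-c); a=0 if phi is None else (phi_now(st)-np.radians(phi)+np.pi)%(2*np.pi)-np.pi
    print("GO",np.round(d,4),"turn",round(a,4))
E
python3 - <<'E'
from h import *
st=monitor.read_state(); print(np.degrees(phi_now(st)))
p,T=shot("wrist"); print(np.round(p["hand_eye"],3),p["intrinsics"])
go(.45,-.25,.40,70)
E
```

```text
25.200462949191337
[[ 0.001  0.955  0.295  0.075]
 [ 1.    -0.001  0.     0.001]
 [ 0.     0.295 -0.955 -0.142]
 [ 0.     0.     0.     1.   ]] [[369.80253125   0.         279.39475404]
 [  0.         369.80253125 214.88773816]
 [  0.           0.           1.        ]]
GO [ 0.3007 -0.2572 -0.1687] turn -0.7819
```

Emit:
step_arm(series=[0.3,-0.257,-0.17,-0.78,0.3,-0.257,-0.17,-0.78,0.3,-0.257,-0.17,-0.78,0.3,-0.257,-0.17,-0.78,0.3,-0.257,-0.17,-0.78,0.3,-0.257,-0.17,-0.78,0.3,-0.257,-0.17,-0.78,0.3,-0.257,-0.17,-0.78])

```text
time: 2.65
tool_pos: [0.4513, -0.2481, 0.4043]
tcp_rot: [2.567, 1.803, 0.004]
wrist_force: [0.1, -0.5, 0.8]
width: 1.0
grip_force: 0.0
```

Emit:
step_arm(series=[0,0,0,0,0,0,0,0,0,0,0,0,0,0,0,0])

```text
time: 3.15
tool_pos: [0.4489, -0.2512, 0.4007]
tcp_rot: [-2.576, -1.797, 0.001]
wrist_force: [0.2, -0.1, 0.0]
width: 1.002
grip_force: 0.0
```

```bash
cat >> h.py <<'E'
np.set_printoptions(precision=4,suppress=True)
def yellow(p,T,z=.01):
    """instrument handles: centre, axis yaw (deg), length from the yellow mask"""
    hsv=cv2.cvtColor(p["image"],cv2.COLOR_RGB2HSV); m=cv2.inRange(hsv,(20,120,60),(38,255,255))
    out=[]
    for c in cv2.findContours(m,cv2.RETR_EXTERNAL,cv2.CHAIN_APPROX_NONE)[0]:
        if cv2.contourArea(c)<300: continue
        q=w(p,T,c.reshape(-1,2),z)[:,:2]
        (cx,cy),(a,b),t=cv2.minAreaRect((q*1000).astype(np.float32))
        if a<b: t+=90; a,b=b,a
        out.append((cx/1000,cy/1000,(t+90)%180-90,a,b)); print("Y",np.round(out[-1],3))
    return out
def spots(p,T,labels):
    for l,z in labels:
        for d in viewer.spot_point(p,l)[:5]:
            if d["score"]>.3: print(l,round(d["score"],2),np.round(d["point"]),w(p,T,d["point"],z)[0])
E
python3 - <<'E'
from h import *
print(monitor.read_state()["tool_pos"])
p,T=shot("wrist","w1"); yellow(p,T)
spots(p,T,(("instrument0_mid",.01),("bottle0_mid",.041),("well0",.007),("jar",.017)))
go(.48,.19,.30,102)
E
```

```text
[ 0.4489 -0.2512  0.4007]
Y [  0.473  -0.272  -3.918 128.992  20.408]
Y [  0.487  -0.197  -1.019 129.339  19.406]
Y [  0.44   -0.134  -1.337 129.415  19.638]
instrument0_mid 0.6 [291. 108.] [ 0.486  -0.1942  0.01  ]
bottle0_mid 0.64 [395.  51.] [ 0.6365 -0.1703  0.041 ]
bottle0_mid 0.56 [404. 209.] [ 0.5913 -0.3795  0.041 ]
well0 0.78 [396.  25.] [ 0.6593 -0.1377  0.007 ]
well0 0.57 [403.  73.] [ 0.6497 -0.2019  0.007 ]
jar 0.71 [343. 213.] [ 0.5085 -0.3639  0.017 ]
GO [ 0.4243 -0.1228  0.1013] turn -0.5607
```

View pics/w1.png

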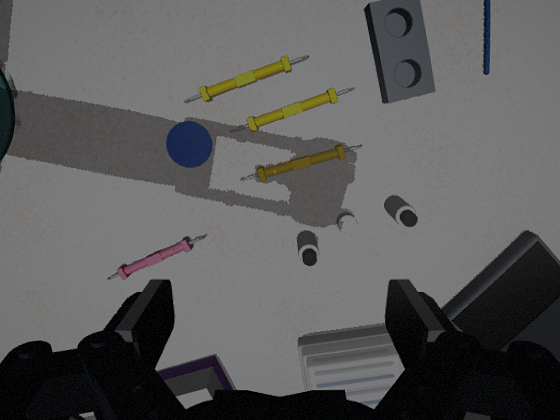

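The wrist view shows three yellow handles at (246,78), (292,109) and (302,162). It also shows the bottles at (401,211) and (309,249), the jar at (346,220) and the wells at (398,23) and (407,72). Next I'll move to the cassette.

Emit:
step_arm(series=[0.424,-0.123,0.1,-0.56,0.424,-0.123,0.1,-0.56,0.424,-0.123,0.1,-0.56,0.424,-0.123,0.1,-0.56,0.424,-0.123,0.1,-0.56,0.424,-0.123,0.1,-0.56,0.424,-0.123,0.1,-0.56,0.424,-0.123,0.1,-0.56])

```text
time: 4.4
tool_pos: [0.4787, 0.193, 0.3]
tcp_rot: [-1.971, -2.444, 0.002]
wrist_force: [0.4, -0.5, -0.5]
width: 1.001
grip_force: 0.0
```

Emit:
step_arm(series=[0,0,0,0,0,0,0,0,0,0,0,0,0,0,0,0])

```text
time: 4.9
tool_pos: [0.4801, 0.1889, 0.3018]
tcp_rot: [1.98, 2.439, 0.001]
wrist_force: [0.6, 0.3, 0.1]
width: 0.998
grip_force: 0.0
```

Run:
```python
from h import *
print(monitor.read_state()["tool_pos"])
p,T=shot("wrist","w2"); 
spots(p,T,(("clip0",.035),("keeper_mid",.062),("keeper_hinge",.04),("cassette",0)))
```

```text
[0.4801 0.1889 0.3018]
clip0 0.97 [332. 100.] [0.519 0.276 0.035]
clip0 0.9 [334. 186.] [0.5438 0.1844 0.035 ]
clip0 0.89 [333. 231.] [0.5568 0.1323 0.035 ]
clip0 0.71 [334. 143.] [0.5317 0.2316 0.035 ]
keeper_mid 0.96 [335. 168.] [0.5355 0.2084 0.062 ]
keeper_hinge 0.87 [394. 165.] [0.603  0.2234 0.04  ]
keeper_hinge 0.58 [337. 186.] [0.5464 0.1862 0.04  ]
cassette 0.72 [332. 161.] [0.5412 0.2072 0.    ]
```

View pics/w2.png

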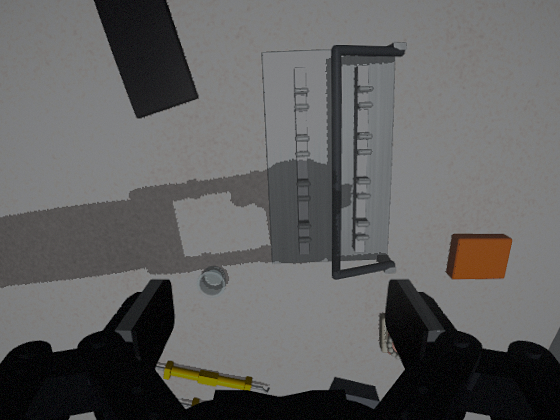

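Run:
```python
from h import *
st=monitor.read_state();p,T=shot("wrist")
b=w(p,T,[(337,50),(339,271)],.062); print("bar",b,b.mean(0),np.degrees(np.arctan2(-(b[0]-b[1])[0],(b[0]-b[1])[1])))
e=w(p,T,[(263,52),(272.5,262)],.008); print("edge",e,e.mean(0),np.degrees(np.arctan2(-(e[0]-e[1])[0],(e[0]-e[1])[1])),np.linalg.norm(e[0]-e[1]))
print("far corner",w(p,T,[(388,258),(394,55)],.008))
go(.5365,.2073,.12,104.6)
```

```text
bar [[0.5083 0.3229 0.062 ]
 [0.5687 0.0962 0.062 ]] [0.5385 0.2096 0.062 ] 14.91718250662483
edge [[0.4349 0.312  0.008 ]
 [0.4963 0.0674 0.008 ]] [0.4656 0.1897 0.008 ] 14.089520109594567 0.2521356597041827
far corner [[0.6413 0.1034 0.008 ]
 [0.5784 0.341  0.008 ]]
GO [0.0054 0.0592 0.1813] turn -0.0461
```

Emit:
step_arm(series=[0.005,0.061,0.15,-0.045,0.005,0.061,0.18,-0.045,0.005,0.061,0.18,-0.045,0.005,0.061,0.18,-0.045,0.005,0.061,0.21,-0.045,0.005,0.061,0.248,-0.045,0.005,0.061,0.248,-0.045,0.005,0.061,0.248,-0.045])

```text
time: 6.2
tool_pos: [0.54, 0.2081, 0.0561]
tcp_rot: [1.921, 2.483, 0.005]
wrist_force: [0.3, 0.5, 0.3]
width: 1.0
grip_force: 0.0
```

Emit:
step_arm(series=[0,0,0,0,0,0,0,0,0,0,0,0,0,0,0,0,0,0,0,0,0,0,0,0,0,0,0,0,0,0,0,0], gripper=0.0, newtons=40)

```text
time: 7.2
tool_pos: [0.5373, 0.2072, 0.0535]
tcp_rot: [-1.922, -2.484, 0.003]
wrist_force: [-3.7, -1.2, 4.4]
width: 0.095
grip_force: 39.1
```

Run:
```python
from h import *
st=monitor.read_state(); print(st, np.degrees(phi_now(st)))
# arc: bar relative to hinge
r=np.hypot(.070,.022); a0=np.arctan2(.022,-.070); a=a0-np.linspace(0,2.05,24)[1:]
print(np.c_[r*np.cos(a)+.070, -(r*np.sin(a)-.022)])  # tool y, tool z
```

```text
{'time': 7.2, 'q': array([0.3248, 0.2532, 1.9732, 0.0002, 0.9176, 0.0708]), 'joint_vel': array([ 0.0005, -0.0019, -0.0001,  0.0009, -0.0003,  0.    ]), 'joint_torque': array([ -0.1232, -42.382 , -30.7032,  -0.0821,  -1.2752,  -0.0611]), 'tool_pos': array([0.5373, 0.2072, 0.0535]), 'tcp_rot': array([-1.9215, -2.4836,  0.003 ]), 'wrist_force': array([-3.6706, -1.2206,  4.3516]), 'torque': array([-0.1871,  0.6136, -0.0606]), 'grip_force': 39.123385548591614, 'width': 0.09529421859049861} 104.54244752057842
[[ 0.0022 -0.0061]
 [ 0.005  -0.0121]
 [ 0.0083 -0.0177]
 [ 0.0121 -0.023 ]
 [ 0.0163 -0.028 ]
 [ 0.021  -0.0326]
 [ 0.026  -0.0368]
 [ 0.0314 -0.0404]
 [ 0.0372 -0.0436]
 [ 0.0431 -0.0463]
 [ 0.0493 -0.0484]
 [ 0.0557 -0.05  ]
 [ 0.0621 -0.051 ]
 [ 0.0686 -0.0514]
 [ 0.0752 -0.0512]
 [ 0.0817 -0.0504]
 [ 0.0881 -0.0491]
 [ 0.0943 -0.0472]
 [ 0.1004 -0.0448]
 [ 0.1062 -0.0418]
 [ 0.1118 -0.0383]
 [ 0.117  -0.0344]
 [ 0.1218 -0.03  ]]
```

Emit:
step_arm(series=[0,0.002,-0.006,0,0,0.005,-0.012,0,0,0.008,-0.018,0,0,0.012,-0.023,0,0,0.016,-0.028,0,0,0.021,-0.0325,0,0,0.026,-0.037,0,0,0.0315,-0.0405,0])

```text
time: 8.2
tool_pos: [0.5651, 0.2142, 0.0948]
tcp_rot: [-1.919, -2.481, 0.012]
wrist_force: [-16.7, -4.7, 14.4]
width: 0.097
grip_force: 39.5
```

Emit:
step_arm(series=[0,0.0055,-0.003,0,0,0.0115,-0.006,0,0,0.018,-0.008,0,0,0.024,-0.0095,0,0,0.0305,-0.0105,0,0,0.037,-0.011,0,0,0.0435,-0.011,0,0,0.05,-0.01,0])

```text
time: 9.2
tool_pos: [0.6184, 0.2279, 0.1058]
tcp_rot: [1.921, 2.484, 0.002]
wrist_force: [-3.2, -3.4, -4.1]
width: 0.096
grip_force: 39.6
```

Emit:
step_arm(series=[0,0.0065,0.0015,0,0,0.013,0.0035,0,0,0.019,0.006,0,0,0.025,0.009,0,0,0.0305,0.0125,0,0,0.0355,0.0165,0,0,0.0405,0.021,0,0,0.0405,0.021,0])

```text
time: 10.2
tool_pos: [0.653, 0.2368, 0.0856]
tcp_rot: [-1.919, -2.481, 0.012]
wrist_force: [-19.8, -9.3, 25.5]
width: 0.094
grip_force: 45.2
```

Emit:
step_arm(series=[0,0,0,0,0,0,0,0,0,0,0,0,0,0,0,0,0,0,-0.05,0,0,-0.05,-0.1,0,0,-0.13,-0.17,0,0,-0.17,-0.215,0], gripper=1.0)

```text
time: 11.2
tool_pos: [0.5243, 0.2039, 0.2635]
tcp_rot: [-1.922, -2.485, 0.0]
wrist_force: [0.4, 0.8, 1.3]
width: 1.005
grip_force: 0.0
```

Emit:
step_arm(series=[0,0,0,0,0,0,0,0,0,0,0,0,0,0,0,0])

```text
time: 11.7
tool_pos: [0.5256, 0.2041, 0.2607]
tcp_rot: [-1.921, -2.483, 0.004]
wrist_force: [-0.3, -0.1, 0.8]
width: 0.995
grip_force: 0.0
```

Run:
```python
from h import *
print(monitor.read_state()["tool_pos"])
p,T=shot("wrist","w3"); 
spots(p,T,(("clip0",.035),("keeper_mid",.0945)))
c,s=np.cos(np.radians(14.6)),np.sin(np.radians(14.6))
for th in (1.7,1.8,1.9,2.0):
    a=np.arctan2(.022,-.070)-th; x=.07+.0734*np.cos(a); z=.04+.0734*np.sin(a)
    print(th, px(p,T,[[.538+c*x-s*y,.208+s*x+c*y,z] for y in (-.1,0,.1)]).round())
yellow(p,T)
```

```text
[0.5256 0.2041 0.2607]
clip0 0.71 [290. 202.] [0.5417 0.1831 0.035 ]
clip0 0.68 [294. 154.] [0.532  0.2313 0.035 ]
clip0 0.61 [292. 248.] [0.5565 0.1336 0.035 ]
clip0 0.56 [292. 106.] [0.5186 0.276  0.035 ]
keeper_mid 0.63 [433. 191.] [0.6538 0.2388 0.0945]
1.7 [[404. 301.]
 [417. 195.]
 [428.  70.]]
1.8 [[410. 299.]
 [423. 194.]
 [434.  70.]]
1.9 [[415. 297.]
 [428. 193.]
 [440.  71.]]
2.0 [[419. 294.]
 [432. 192.]
 [444.  72.]]
```

View pics/w3.png

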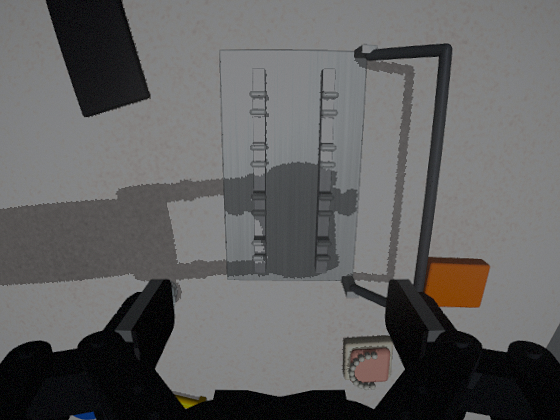

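The picture shows the bar at (433,191), where the 2.0 rad projection puts it, so the keeper is fully open. All clips are visible and the cassette is clear. Next is the first instrument.

Run:
```python
from h import *
p,T=shot("wrist")
q=w(p,T,[(220,51),(228,280),(355.5,280),(367,51)],.008); print(q,q.mean(0))
go(.44,-.134,.18,-1.3)
```

```text
[[0.4354 0.3102 0.008 ]
 [0.498  0.064  0.008 ]
 [0.6452 0.1023 0.008 ]
 [0.5788 0.348  0.008 ]] [0.5394 0.2061 0.008 ]
GO [-0.3058 -0.1678  0.0821] turn 1.8474
```

Emit:
step_arm(series=[-0.306,-0.168,0.08,1.85,-0.306,-0.168,0.08,1.85,-0.306,-0.168,0.08,1.85,-0.306,-0.168,0.08,1.85,-0.306,-0.168,0.08,1.85,-0.306,-0.168,0.08,1.85,-0.306,-0.168,0.08,1.85,-0.306,-0.168,0.08,1.85], gripper=0.6)

```text
time: 12.9
tool_pos: [0.4396, -0.1351, 0.1824]
tcp_rot: [-3.102, -0.495, 0.001]
wrist_force: [0.6, 0.8, 0.6]
width: 0.6
grip_force: 0.0
```

Run:
```python
from h import *
go(.44,-.134,.18,-1.3)
```

```text
GO [ 0.0007 -0.001   0.0024] turn 0.3391
```

Emit:
step_arm(series=[0,0,0,0.34,0,0,0,0.34,0,0,0,0.34,0,0,0,0.34,0,0,0,0.34])

```text
time: 13.52
tool_pos: [0.44, -0.1342, 0.1827]
tcp_rot: [-3.141, 0.022, 0.0]
wrist_force: [-0.4, 1.2, -0.6]
width: 0.602
grip_force: 0.0
```

Run:
```python
from h import *
p,T=shot("wrist","w4"); yellow(p,T); spots(p,T,[("instrument0_mid",.01)])
go(.44,-.134,.004,-1.3)
```

```text
Y [  0.439  -0.135  -0.818 130.526  20.026]
Y [  0.473  -0.272  -4.431 130.621  24.992]
Y [  0.486  -0.197  -1.064 130.133  20.417]
instrument0_mid 0.85 [351. 135.] [ 0.4874 -0.196   0.01  ]
GO [ 0.     -0.0002  0.1787] turn 0.0084
```

View pics/w4.png

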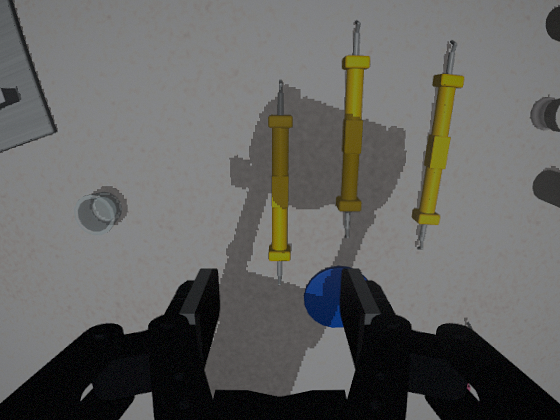

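The target handle runs down the image at column 280, aligned with the fingers, and its neighbours are clear of them. I'll descend and grip.

Emit:
step_arm(series=[-0.001,0,0.06,0,-0.001,0,0.12,0,-0.001,0,0.16,0,-0.001,0,0.177,0,-0.001,0,0.179,0,-0.001,0,0.179,0])

```text
time: 14.38
tool_pos: [0.4397, -0.1345, 0.0044]
tcp_rot: [3.141, -0.023, 0.002]
wrist_force: [0.2, 0.5, -0.2]
width: 0.599
grip_force: 0.0
```

Emit:
step_arm(series=[0,0,0,0,0,0,0,0,0,0,0,0,0,0,0,0,0,0,0,0,0,0,0,0], gripper=0.0, newtons=90)

```text
time: 15.12
tool_pos: [0.4399, -0.1345, 0.0051]
tcp_rot: [3.141, -0.024, 0.003]
wrist_force: [-1.4, 0.3, 6.1]
width: 0.136
grip_force: 88.7
```

Emit:
step_arm(series=[0,0,-0.06,0,0,0,-0.12,0,0,0,-0.12,0,0,0,-0.12,0])

```text
time: 15.62
tool_pos: [0.4388, -0.1341, 0.1239]
tcp_rot: [3.141, -0.024, 0.001]
wrist_force: [-0.5, -0.6, -1.5]
width: 0.137
grip_force: 88.2
```

```bash
cat >> h.py <<'E'
C=np.array([.538,.2065]); YAW=np.radians(14.7)
def clip(i,dx=0):
    y=-.075+.05*i; c,s=np.cos(YAW),np.sin(YAW); return C+[c*dx-s*y, s*dx+c*y]
E
python3 - <<'E'
from h import *
print(monitor.read_state()["width"],clip(3)); go(*clip(3),.125,14.7)
E
```

```text
0.1365104456873432 [0.519 0.279]
GO [ 0.0739 -0.4144 -0.0011] turn -0.2718
```

Emit:
step_arm(series=[0.074,-0.414,0,-0.27,0.074,-0.414,0,-0.27,0.074,-0.414,0,-0.27,0.074,-0.414,0,-0.27,0.074,-0.414,0,-0.27,0.074,-0.414,0,-0.27,0.074,-0.414,0,-0.27,0.074,-0.414,0,-0.27])

```text
time: 16.62
tool_pos: [0.5179, 0.281, 0.1209]
tcp_rot: [3.115, 0.405, -0.006]
wrist_force: [0.3, -1.2, -0.7]
width: 0.139
grip_force: 88.3
```

Emit:
step_arm(series=[0,0,0,0,0,0,0,0,0,0,0,0,0,0,0,0])

```text
time: 17.12
tool_pos: [0.5193, 0.2778, 0.1239]
tcp_rot: [-3.116, -0.397, -0.0]
wrist_force: [0.1, -0.0, -0.7]
width: 0.142
grip_force: 88.3
```

Run:
```python
from h import *
st=monitor.read_state(); print(st["tool_pos"],st["width"]); go(*clip(3),.055,14.7)
p,T=shot("wrist","w5"); yellow(p,T,.13)
pts=[[*clip(3,d),.035] for d in (-.034,.034)]; print(px(p,T,pts))
```

```text
[0.5193 0.2778 0.1239] 0.14221437427583594
GO [-0.0001 -0.0013  0.0689] turn -0.003
Y [  0.524   0.279  13.473 121.213  20.469]
[[276.8882 267.1916]
 [276.4163 168.8118]]
```

View pics/w5.png

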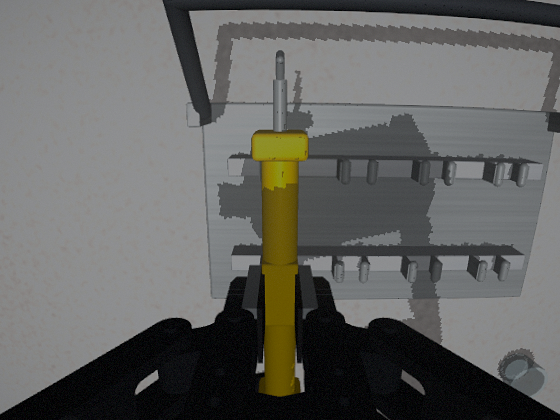

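Run:
```python
from h import *
p,T=shot("wrist")
for i in (2,1,0): print(i,px(p,T,[[*clip(i,d),.04] for d in (-.034,.034)]).round(1).tolist())
print(w(p,T,[(351,268),(358,170),(424,268),(437,172),(492,266),(509,173)],.04))
print([clip(i,d) for i in (2,1,0) for d in (-.034,.034)])
go(*clip(3),.055,14.7)
```

```text
2 [[351.1, 270.1], [357.1, 170.4]]
1 [[423.3, 269.3], [435.3, 170.9]]
0 [[491.8, 268.0], [508.8, 171.8]]
[[0.5003 0.2226 0.04  ]
 [0.5649 0.2389 0.04  ]
 [0.5125 0.1736 0.04  ]
 [0.5768 0.1896 0.04  ]
 [0.5256 0.1259 0.04  ]
 [0.5892 0.1422 0.04  ]]
[array([0.4988, 0.2221]), array([0.5645, 0.2393]), array([0.5115, 0.1737]), array([0.5772, 0.1909]), array([0.5241, 0.1253]), array([0.5899, 0.1426])]
GO [-0.0002 -0.0009  0.069 ] turn -0.0025
```

Emit:
step_arm(series=[0,-0.001,0.04,-0.002,0,-0.001,0.069,-0.002,0,-0.001,0.076,-0.002,0,-0.001,0.08,-0.002,0,-0.001,0.084,-0.002,0,-0.001,0.088,-0.002,0,-0.001,0.092,-0.002,0,-0.001,0.095,-0.002])

```text
time: 18.23
tool_pos: [0.5203, 0.2798, 0.0298]
tcp_rot: [-3.115, -0.402, -0.004]
wrist_force: [-1.7, -3.2, 24.2]
width: 0.136
grip_force: 92.9
```

Emit:
step_arm(series=[0,0,0.001,0,0,0,0.002,0,0,0,0.002,0,0,0,0.002,0])

```text
time: 18.73
tool_pos: [0.5204, 0.2799, 0.0299]
tcp_rot: [-3.116, -0.403, -0.004]
wrist_force: [-4.3, -4.4, 17.6]
width: 0.143
grip_force: 91.4
```

Emit:
step_arm(series=[0,0,0,0,0,0,0,0,0,0,0,0,0,0,-0.03,0,0,0,-0.09,0,0,0,-0.15,0,0,0,-0.15,0,0,0,-0.15,0], gripper=0.4)

```text
time: 19.73
tool_pos: [0.5187, 0.2796, 0.1764]
tcp_rot: [3.116, 0.402, -0.0]
wrist_force: [0.1, -0.0, -0.3]
width: 0.402
grip_force: 0.0
```

Run:
```python
from h import *
p,T=shot("wrist","w6"); yellow(p,T,.035); print(clip(3))
go(.486,-.197,.18,-1.1)
```

```text
Y [  0.519   0.279  14.603 130.547  19.547]
[0.519 0.279]
GO [-0.1518  0.4525 -0.0044] turn 0.276
```

View pics/w6.png

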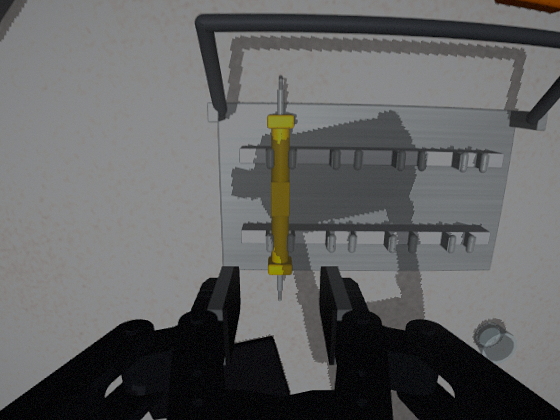

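The first instrument is seated in clip 3. Its stops are at (281,121) and (280,267), and its apparent length matches the seated height. On to the second.

Emit:
step_arm(series=[-0.152,0.4525,0,0.276,-0.152,0.4525,0,0.276,-0.152,0.4525,0,0.276,-0.152,0.4525,0,0.276,-0.152,0.4525,0,0.276,-0.152,0.4525,0,0.276,-0.152,0.4525,0,0.276,-0.152,0.4525,0,0.276], gripper=0.5)

```text
time: 20.78
tool_pos: [0.4848, -0.1986, 0.174]
tcp_rot: [-3.14, 0.033, 0.007]
wrist_force: [0.5, 0.3, 0.2]
width: 0.5
grip_force: 0.0
```

Emit:
step_arm(series=[0,0,0,0,0,0,0,0,0,0,0,0,0,0,0,0])

```text
time: 21.28
tool_pos: [0.4869, -0.1954, 0.1764]
tcp_rot: [-3.141, 0.027, 0.001]
wrist_force: [0.3, -0.1, 0.2]
width: 0.503
grip_force: 0.0
```

Run:
```python
from h import *
p,T=shot("wrist","w7"); Y=yellow(p,T)
a=min(Y,key=lambda q:np.hypot(q[0]-.486,q[1]+.197)); go(a[0],a[1],.0045,a[2])
```

```text
Y [  0.471  -0.273  -4.094 131.791  21.148]
Y [  0.485  -0.196  -1.029 130.352  19.654]
GO [-0.0023  0.0009  0.1721] turn 0.0005
```

Emit:
step_arm(series=[-0.002,0.001,0.06,0,-0.002,0.001,0.12,0,-0.002,0.001,0.155,0,-0.002,0.001,0.17,0,-0.002,0.001,0.172,0,-0.002,0.001,0.172,0])

```text
time: 22.08
tool_pos: [0.4865, -0.1982, 0.0063]
tcp_rot: [3.14, -0.03, 0.004]
wrist_force: [-0.1, 0.4, 0.4]
width: 0.497
grip_force: 0.0
```

Emit:
step_arm(series=[0,0,0,0,0,0,0,0,0,0,0,0,0,0,0,0,0,0,0,0,0,0,0,0], gripper=0.0, newtons=90)

```text
time: 22.82
tool_pos: [0.4862, -0.1982, 0.0066]
tcp_rot: [3.14, -0.03, 0.004]
wrist_force: [-0.7, 0.6, 5.4]
width: 0.139
grip_force: 88.6
```

Emit:
step_arm(series=[0,0,-0.06,0,0,0,-0.12,0,0,0,-0.12,0,0,0,-0.12,0])

```text
time: 23.32
tool_pos: [0.4848, -0.1976, 0.1251]
tcp_rot: [3.141, -0.03, 0.001]
wrist_force: [-1.0, 0.2, 0.1]
width: 0.138
grip_force: 88.2
```

Run:
```python
from h import *
go(*clip(2),.125,14.7)
```

```text
GO [ 0.0386 -0.4291 -0.    ] turn -0.2758
```

Emit:
step_arm(series=[0.0385,-0.429,0,-0.276,0.0385,-0.429,0,-0.276,0.0385,-0.429,0,-0.276,0.0385,-0.429,0,-0.276,0.0385,-0.429,0,-0.276,0.0385,-0.429,0,-0.276,0.0385,-0.429,0,-0.276,0.0385,-0.429,0,-0.276])

```text
time: 24.32
tool_pos: [0.53, 0.2337, 0.1222]
tcp_rot: [3.115, 0.41, -0.006]
wrist_force: [1.2, -0.1, -1.0]
width: 0.139
grip_force: 88.4
```

Emit:
step_arm(series=[0,0,0,0,0,0,0,0,0,0,0,0,0,0,0,0])

```text
time: 24.82
tool_pos: [0.5317, 0.2296, 0.1248]
tcp_rot: [-3.116, -0.4, -0.0]
wrist_force: [0.4, 0.8, -0.5]
width: 0.138
grip_force: 88.4
```

Run:
```python
from h import *
st=monitor.read_state(); print(st["tool_pos"],st["width"]); go(*clip(2),.055,14.7)
p,T=shot("wrist","w8"); yellow(p,T,.13)
```

```text
[0.5317 0.2296 0.1248] 0.13821453615803278
GO [ 0.0002 -0.001   0.0698] turn -0.0013
Y [  0.536   0.229  15.324 121.843  20.435]
Y [ 0.554  0.266 14.444 78.405 13.543]
```

Emit:
step_arm(series=[0,-0.001,0.04,0,0,-0.001,0.069,0,0,-0.001,0.076,0,0,-0.001,0.08,0,0,-0.001,0.084,0,0,-0.001,0.088,0,0,-0.001,0.092,0,0,-0.001,0.095,0])

```text
time: 25.88
tool_pos: [0.5329, 0.2316, 0.0313]
tcp_rot: [-3.116, -0.402, -0.005]
wrist_force: [-3.6, -5.5, 24.9]
width: 0.139
grip_force: 92.5
```

Emit:
step_arm(series=[0,0,0.001,0,0,0,0.002,0,0,0,0.002,0,0,0,0.002,0])

```text
time: 26.38
tool_pos: [0.5329, 0.2317, 0.0313]
tcp_rot: [3.116, 0.403, 0.004]
wrist_force: [-5.2, -6.4, 19.4]
width: 0.14
grip_force: 91.8
```

Emit:
step_arm(series=[0,0,0,0,0,0,0,0,0,0,0,0,0,0,-0.03,0,0,0,-0.09,0,0,0,-0.15,0,0,0,-0.15,0,0,0,-0.15,0], gripper=0.4)

```text
time: 27.38
tool_pos: [0.531, 0.2315, 0.1773]
tcp_rot: [-3.116, -0.402, 0.001]
wrist_force: [0.2, -1.3, -0.8]
width: 0.403
grip_force: 0.0
```

Run:
```python
from h import *
p,T=shot("wrist","w9"); yellow(p,T,.035); print(clip(3),clip(2))
go(.472,-.2725,.18,-4.1)
```

```text
Y [  0.531   0.231  14.597 130.97   19.598]
Y [  0.519   0.279  14.47  131.197  21.832]
[0.519 0.279] [0.5317 0.2307]
GO [-0.1843  0.4724 -0.0034] turn 0.3285
```

The second one is seated at clip 2, by both position and apparent length. On to the third.

Emit:
step_arm(series=[-0.184,0.472,0,0.328,-0.184,0.472,0,0.328,-0.184,0.472,0,0.328,-0.184,0.472,0,0.328,-0.184,0.472,0,0.328,-0.184,0.472,0,0.328,-0.184,0.472,0,0.328,-0.184,0.472,0,0.328], gripper=0.5)

```text
time: 28.42
tool_pos: [0.4721, -0.2662, 0.175]
tcp_rot: [-3.137, 0.112, 0.006]
wrist_force: [1.1, 0.2, 0.5]
width: 0.498
grip_force: 0.0
```

Emit:
step_arm(series=[0,0,0,0,0,0,0,0,0,0,0,0,0,0,0,0])

```text
time: 28.92
tool_pos: [0.4742, -0.2636, 0.1774]
tcp_rot: [-3.139, 0.108, 0.001]
wrist_force: [-0.5, -0.1, 0.3]
width: 0.5
grip_force: 0.0
```

Run:
```python
from h import *
p,T=shot("wrist","w10"); Y=yellow(p,T)
a=min(Y,key=lambda q:np.hypot(q[0]-.472,q[1]+.272)); go(a[0],a[1],.0045,a[2])
```

```text
Y [  0.471  -0.272  -4.019 130.761  19.19 ]
GO [-0.0025  0.0079  0.1731] turn 0.0011
```

Emit:
step_arm(series=[-0.0025,0.008,0.06,0,-0.0025,0.008,0.12,0,-0.0025,0.008,0.155,0,-0.0025,0.008,0.17,0,-0.0025,0.008,0.173,0,-0.0025,0.008,0.173,0])

```text
time: 29.72
tool_pos: [0.4724, -0.2736, 0.0063]
tcp_rot: [3.138, -0.111, 0.004]
wrist_force: [0.5, 0.7, -0.6]
width: 0.5
grip_force: 0.0
```

Emit:
step_arm(series=[0,0,0,0,0,0,0,0,0,0,0,0,0,0,0,0,0,0,0,0,0,0,0,0], gripper=0.0, newtons=90)

```text
time: 30.48
tool_pos: [0.4722, -0.2738, 0.0066]
tcp_rot: [3.138, -0.112, 0.004]
wrist_force: [-1.0, 0.3, 5.9]
width: 0.143
grip_force: 88.8
```

Emit:
step_arm(series=[0,0,-0.06,0,0,0,-0.12,0,0,0,-0.12,0,0,0,-0.12,0])

```text
time: 30.98
tool_pos: [0.4709, -0.273, 0.1251]
tcp_rot: [3.139, -0.112, 0.001]
wrist_force: [-0.1, -0.9, -0.8]
width: 0.14
grip_force: 88.1
```

Run:
```python
from h import *
go(*clip(1),.125,14.7)
```

```text
GO [ 0.0409 -0.4594 -0.0001] turn -0.3279
```

Emit:
step_arm(series=[0.041,-0.4595,0,-0.328,0.041,-0.4595,0,-0.328,0.041,-0.4595,0,-0.328,0.041,-0.4595,0,-0.328,0.041,-0.4595,0,-0.328,0.041,-0.4595,0,-0.328,0.041,-0.4595,0,-0.328,0.041,-0.4595,0,-0.328])

```text
time: 31.98
tool_pos: [0.5428, 0.1854, 0.122]
tcp_rot: [3.115, 0.407, -0.006]
wrist_force: [0.1, -0.5, -0.1]
width: 0.143
grip_force: 88.3
```

Emit:
step_arm(series=[0,0,0,0,0,0,0,0,0,0,0,0,0,0,0,0])

```text
time: 32.48
tool_pos: [0.5445, 0.1813, 0.1246]
tcp_rot: [3.116, 0.4, -0.0]
wrist_force: [-0.4, 0.2, -0.6]
width: 0.138
grip_force: 88.3
```

Run:
```python
from h import *
st=monitor.read_state(); print(st["tool_pos"],st["width"]); go(*clip(1),.055,14.7)
p,T=shot("wrist","w11"); yellow(p,T,.13)
```

```text
[0.5445 0.1813 0.1246] 0.13836526671697852
GO [ 0.0002 -0.001   0.0696] turn -0.0014
Y [  0.549   0.181  15.331 122.187  20.593]
Y [ 0.566  0.218 14.554 78.423 13.61 ]
Y [ 0.559  0.247 14.524 78.524 15.815]
```

Emit:
step_arm(series=[0,-0.001,0.04,0,0,-0.001,0.069,0,0,-0.001,0.076,0,0,-0.001,0.08,0,0,-0.001,0.084,0,0,-0.001,0.088,0,0,-0.001,0.092,0,0,-0.001,0.095,0])

```text
time: 33.52
tool_pos: [0.5459, 0.1834, 0.0313]
tcp_rot: [3.116, 0.402, 0.005]
wrist_force: [-4.2, -5.5, 25.2]
width: 0.137
grip_force: 93.3
```

Emit:
step_arm(series=[0,0,0.001,0,0,0,0.002,0,0,0,0.002,0,0,0,0.002,0])

```text
time: 34.02
tool_pos: [0.546, 0.1834, 0.0313]
tcp_rot: [3.115, 0.403, 0.004]
wrist_force: [-5.1, -5.5, 18.9]
width: 0.132
grip_force: 92.5
```

Emit:
step_arm(series=[0,0,0,0,0,0,0,0,0,0,0,0,0,0,-0.03,0,0,0,-0.09,0,0,0,-0.17,0,0,0,-0.23,0,0,0,-0.23,0], gripper=0.4)

```text
time: 35.02
tool_pos: [0.547, 0.1844, 0.2635]
tcp_rot: [-3.114, -0.402, -0.015]
wrist_force: [0.1, 0.3, 0.2]
width: 0.4
grip_force: 0.0
```

Run:
```python
from h import *
p,T=shot("wrist","w12"); yellow(p,T,.035); print(clip(3),clip(2),clip(1))
x=C+[.119*np.cos(YAW),.119*np.sin(YAW)]; print(x); go(*x,.14,104.7)
for n in ("top",): p,T=shot(n,"t12"); yellow(p,T,.035)
```

```text
Y [  0.531   0.231  14.205 130.78   20.876]
Y [  0.519   0.279  14.355 130.382  23.399]
Y [  0.545   0.182  14.415 130.451  19.665]
[0.519 0.279] [0.5317 0.2307] [0.5443 0.1823]
[0.6531 0.2367]
GO [ 0.1153 -0.0236  0.1241] turn -1.5704
```

View pics/w12.png

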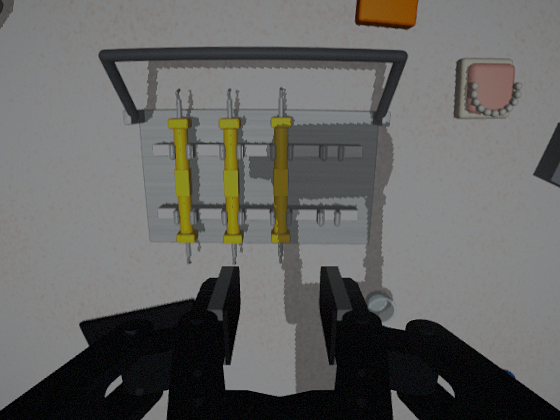

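All three instruments are seated in clips 3, 2 and 1, at image columns 182, 231 and 281. Before closing the keeper I'll check the fixed cameras for a fourth yellow handle.

Run:
```python
from h import *
for n in ("top","scene"):
    p,T=shot(n); hsv=cv2.cvtColor(p["image"],cv2.COLOR_RGB2HSV); m=cv2.inRange(hsv,(20,110,50),(38,255,255))
    k,_,s,c=cv2.connectedComponentsWithStats(m); print(n,[(s[i,4],c[i].round()) for i in range(1,k) if s[i,4]>15])
```

```text
top [(np.int32(226), array([188., 167.])), (np.int32(51), array([174., 188.]))]
scene [(np.int32(297), array([402., 189.])), (np.int32(336), array([392., 199.])), (np.int32(339), array([381., 210.]))]
```

Emit:
step_arm(series=[0.115,-0.024,0.04,-1.57,0.115,-0.024,0.04,-1.57,0.115,-0.024,0.04,-1.57,0.115,-0.024,0.04,-1.57,0.115,-0.024,0.04,-1.57,0.115,-0.024,0.04,-1.57,0.115,-0.024,0.04,-1.57,0.115,-0.024,0.04,-1.57], gripper=0.7)

```text
time: 36.22
tool_pos: [0.6474, 0.2352, 0.2131]
tcp_rot: [-1.996, -2.421, 0.009]
wrist_force: [-0.5, 0.1, -0.2]
width: 0.7
grip_force: 0.0
```

Run:
```python
from h import *
go(.6531,.2367,.15,104.7)
```

```text
GO [0.0004 0.0063 0.0631] turn -0.0644
```

Emit:
step_arm(series=[0,0.006,0.04,-0.064,0,0.006,0.06,-0.064,0,0.006,0.09,-0.064,0,0.006,0.115,-0.064,0,0.006,0.128,-0.064,0,0.006,0.128,-0.064])

```text
time: 36.98
tool_pos: [0.6536, 0.2364, 0.0872]
tcp_rot: [-1.926, -2.479, 0.006]
wrist_force: [-0.4, 0.5, 0.4]
width: 0.694
grip_force: 0.0
```

Emit:
step_arm(series=[0,0,0,0,0,0,0,0,0,0,0,0,0,0,0,0,0,0,0,0,0,0,0,0], gripper=0.0, newtons=40)

```text
time: 37.72
tool_pos: [0.6529, 0.2365, 0.0911]
tcp_rot: [-1.925, -2.479, 0.006]
wrist_force: [-8.2, -1.8, 7.9]
width: 0.091
grip_force: 39.4
```

Run:
```python
from h import *
st=monitor.read_state(); print(np.degrees(phi_now(st)),st["q"])
r=np.hypot(.070,.022); a0=np.arctan2(.022,-.070)-2.0; a=a0+np.linspace(0,2.03,25)[1:]
d=np.c_[r*np.cos(a)-r*np.cos(a0), -(r*np.sin(a)-r*np.sin(a0))]
for k in (0,8,16): print((d[k:k+8]-(d[k-1] if k else 0)).round(4).tolist())
```

```text
104.31866258591424 [0.3114 0.4116 1.6785 0.0003 1.0563 0.0614]
[[-0.0048, -0.004], [-0.0099, -0.0075], [-0.0153, -0.0106], [-0.0209, -0.0132], [-0.0267, -0.0154], [-0.0327, -0.017], [-0.0388, -0.0181], [-0.045, -0.0188]]
[[-0.0062, -0.0001], [-0.0124, 0.0003], [-0.0185, 0.0013], [-0.0246, 0.0028], [-0.0304, 0.0047], [-0.0361, 0.0072], [-0.0416, 0.0101], [-0.0468, 0.0135]]
[[-0.0049, 0.0038], [-0.0094, 0.008], [-0.0136, 0.0126], [-0.0174, 0.0175], [-0.0208, 0.0228], [-0.0237, 0.0282], [-0.0261, 0.0339], [-0.028, 0.0398]]
```

Emit:
step_arm(series=[0,-0.005,-0.004,0,0,-0.01,-0.0075,0,0,-0.0155,-0.0105,0,0,-0.021,-0.013,0,0,-0.0265,-0.0155,0,0,-0.0325,-0.017,0,0,-0.039,-0.018,0,0,-0.045,-0.019,0])

```text
time: 38.72
tool_pos: [0.6143, 0.2266, 0.1119]
tcp_rot: [1.925, 2.478, 0.009]
wrist_force: [5.1, 1.5, 2.0]
width: 0.094
grip_force: 39.1
```

Emit:
step_arm(series=[0,-0.006,0,0,0,-0.0125,0.0005,0,0,-0.0185,0.0015,0,0,-0.0245,0.003,0,0,-0.0305,0.0045,0,0,-0.036,0.007,0,0,-0.0415,0.01,0,0,-0.047,0.0135,0])

```text
time: 39.72
tool_pos: [0.5674, 0.2148, 0.1015]
tcp_rot: [1.926, 2.479, 0.005]
wrist_force: [-7.8, -1.6, 23.4]
width: 0.078
grip_force: 52.0
```

Emit:
step_arm(series=[0,-0.005,0.004,0,0,-0.0095,0.008,0,0,-0.0135,0.0125,0,0,-0.0175,0.0175,0,0,-0.021,0.023,0,0,-0.0235,0.028,0,0,-0.026,0.034,0,0,-0.028,0.04,0])

```text
time: 40.72
tool_pos: [0.5373, 0.2072, 0.0574]
tcp_rot: [-1.926, -2.479, 0.004]
wrist_force: [-9.7, -1.9, 36.1]
width: 0.08
grip_force: 66.5
```

Emit:
step_arm(series=[0,0,0,0,0,0,0.001,0,0,0,0.001,0])

```text
time: 41.1
tool_pos: [0.5374, 0.2072, 0.0575]
tcp_rot: [-1.926, -2.479, 0.004]
wrist_force: [-9.1, -1.0, 18.4]
width: 0.083
grip_force: 65.1
```

Emit:
step_arm(series=[0,0,0,0,0,0,0,0,0,0,0,0,0,0,-0.03,0,0,0,-0.09,0,0,-0.03,-0.17,0,0,-0.05,-0.21,0,0,-0.05,-0.21,0], gripper=0.4)

```text
time: 42.1
tool_pos: [0.4922, 0.1956, 0.2701]
tcp_rot: [1.924, 2.477, 0.012]
wrist_force: [1.3, 0.0, -0.3]
width: 0.399
grip_force: 0.0
```

Emit:
step_arm(series=[0,0,0,0,0,0,0,0,0,0,0,0])

```text
time: 42.48
tool_pos: [0.4899, 0.1946, 0.2618]
tcp_rot: [-1.926, -2.479, 0.005]
wrist_force: [-0.9, -0.1, 0.6]
width: 0.399
grip_force: 0.0
```

Run:
```python
from h import *
p,T=shot("wrist","w13"); spots(p,T,[("keeper_mid",.062)])
c,s=np.cos(YAW),np.sin(YAW)
for th in (0,.1,.2):
    a=np.arctan2(.022,-.070)-th; x=.07+.0734*np.cos(a); z=.04+.0734*np.sin(a)
    print(th, px(p,T,[[C[0]+c*x-s*y,C[1]+s*x+c*y,z] for y in (-.12,0,.12)]).round(1).tolist())
yellow(p,T,.035); st=monitor.read_state(); print(st["tool_pos"])
```

```text
keeper_mid 0.75 [199. 288.] [0.4353 0.0663 0.062 ]
keeper_mid 0.62 [330. 186.] [0.5353 0.2044 0.062 ]
0 [[328.6, 296.7], [333.0, 184.2], [337.0, 49.5]]
0.1 [[331.9, 300.0], [336.8, 185.8], [341.1, 48.4]]
0.2 [[335.9, 303.3], [341.3, 187.3], [346.2, 47.4]]
Y [ 0.581  0.193 11.54  60.863 22.723]
Y [ 0.514  0.174 14.405 58.311 22.511]
Y [ 0.569  0.24  15.075 59.089 21.173]
Y [ 0.501  0.222 14.34  60.049 19.976]
Y [ 0.557  0.288 15.622 59.633 19.016]
Y [ 0.489  0.271 14.275 59.855 19.743]
[0.4902 0.1947 0.2625]
```

View pics/w13.png

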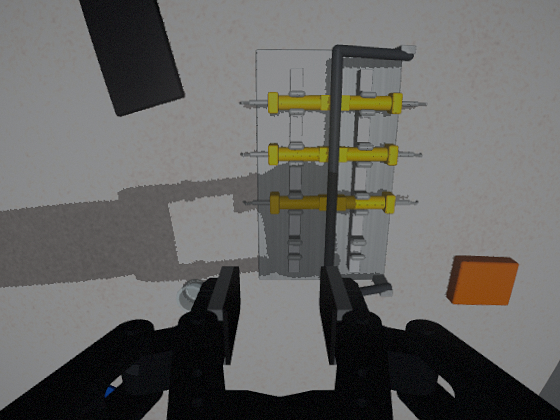

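Run:
```python
from h import *
p,T=shot("wrist"); g=cv2.cvtColor(p["image"],cv2.COLOR_RGB2GRAY)
for r in (85,128,184): print(r,g[r,322:350].tolist())
go(*C,.075,104.7)
```

```text
85 [140, 141, 142, 101, 85, 80, 85, 88, 44, 44, 51, 51, 54, 65, 69, 59, 56, 50, 47, 96, 143, 137, 134, 132, 138, 137, 133, 135]
128 [143, 125, 84, 87, 83, 87, 69, 43, 49, 55, 57, 62, 67, 61, 58, 53, 46, 96, 136, 139, 137, 137, 138, 136, 135, 135, 137, 135]
184 [79, 80, 80, 83, 58, 30, 37, 38, 39, 40, 41, 39, 38, 33, 49, 102, 137, 134, 130, 132, 133, 130, 128, 127, 131, 130, 130, 120]
GO [-0.0004  0.0495  0.1878] turn -0.0066
```

The bar centre is at column 331.5 in row 184. The projection gives 333 for 0 rad and 337 for 0.1 rad, so the keeper is closed over the three instruments. Next are the bottles.

Run:
```python
from h import *
go(.51,-.34,.28,78)
```

```text
GO [-0.523  -0.1133 -0.0167] turn 0.4594
```

Emit:
step_arm(series=[-0.523,-0.113,-0.017,0.46,-0.523,-0.113,-0.017,0.46,-0.523,-0.113,-0.017,0.46,-0.523,-0.113,-0.017,0.46,-0.523,-0.113,-0.017,0.46,-0.523,-0.113,-0.017,0.46,-0.523,-0.113,-0.017,0.46,-0.523,-0.113,-0.017,0.46])

```text
time: 43.62
tool_pos: [0.509, -0.3067, 0.2798]
tcp_rot: [-2.442, -1.976, -0.0]
wrist_force: [1.7, -0.6, 0.2]
width: 0.4
grip_force: 0.0
```

Emit:
step_arm(series=[-0.04,-0.01,0,0,-0.04,-0.01,0,0,-0.04,-0.01,0,0,-0.04,-0.01,0,0], gripper=0.6)

```text
time: 44.12
tool_pos: [0.4915, -0.3404, 0.28]
tcp_rot: [-2.44, -1.978, -0.0]
wrist_force: [0.1, 1.4, -0.1]
width: 0.598
grip_force: 0.0
```

Run:
```python
from h import *
p,T=shot("wrist","w14"); st=monitor.read_state(); print(st["tool_pos"],np.degrees(phi_now(st)))
spots(p,T,(("bottle0_mid",.041),("jar",.017),("well0",.007)))
```

```text
[ 0.4916 -0.3404  0.2801] 78.06173737511475
bottle0_mid 0.94 [375. 194.] [ 0.5872 -0.381   0.041 ]
jar 0.76 [298. 191.] [ 0.5074 -0.3667  0.017 ]
well0 0.88 [398.  17.] [ 0.6471 -0.206   0.007 ]
```

View pics/w14.png

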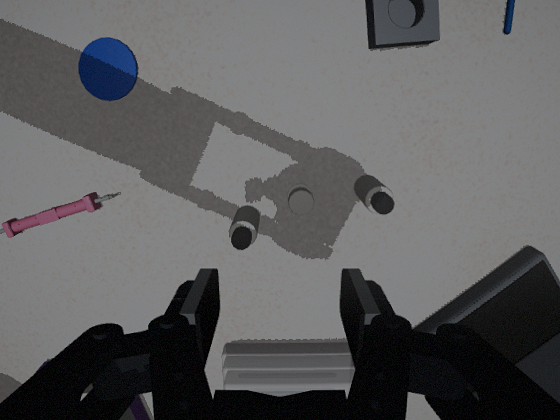

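The picture shows the bottle caps at (241,238) and (382,202), with the jar between them at (300,198).

Run:
```python
from h import *
p,T=shot("wrist"); g=cv2.cvtColor(p["image"],cv2.COLOR_RGB2GRAY)
for n,(u,v) in (("L",(241,234)),("R",(382,202))):
    m=(g<45).astype(np.uint8); k,lab,s,c=cv2.connectedComponentsWithStats(m); i=lab[v,u]; print(n,s[i],c[i]); 
    # cap: side+top, mean height ~.074
    print(w(p,T,c[i],.075))
print("jar",w(p,T,[(301,199)],.03))
go(.586,-.381,.14,78)
```

```text
L [231 226  21  23 372] [241.0591 237.1962]
[[ 0.4422 -0.3875  0.075 ]]
R [371 191  22  23 371] [381.6577 202.1294]
[[ 0.5856 -0.3804  0.075 ]]
jar [[ 0.5088 -0.3731  0.03  ]]
GO [-0.0198  0.1008  0.1403] turn 0.0008
```

Emit:
step_arm(series=[-0.0195,0.101,0.03,0,-0.0195,0.101,0.1,0,-0.0195,0.101,0.14,0,-0.0195,0.101,0.17,0,-0.0195,0.101,0.2,0,-0.0195,0.101,0.23,0,-0.0195,0.101,0.242,0,-0.0195,0.101,0.242,0])

```text
time: 45.38
tool_pos: [0.5854, -0.3811, 0.0372]
tcp_rot: [-2.44, -1.976, 0.001]
wrist_force: [-0.2, 0.1, 0.9]
width: 0.6
grip_force: 0.0
```

Emit:
step_arm(series=[0,0,0,0,0,0,0,0,0,0,0,0,0,0,0,0,0,0,0,0,0,0,0,0], gripper=0.0, newtons=40)

```text
time: 46.12
tool_pos: [0.587, -0.3825, 0.0401]
tcp_rot: [2.44, 1.974, 0.001]
wrist_force: [-0.2, 0.5, 6.3]
width: 0.328
grip_force: 39.8
```

Emit:
step_arm(series=[0,0,-0.04,0,0,0,-0.1,0,0,0,-0.1,0,0,0,-0.1,0])

```text
time: 46.62
tool_pos: [0.5856, -0.3816, 0.1382]
tcp_rot: [2.442, 1.976, 0.0]
wrist_force: [-0.2, -0.6, -0.6]
width: 0.334
grip_force: 39.6
```

Run:
```python
from h import *
st=monitor.read_state(); print(st["tool_pos"],st["width"])
go(.58,-.24,.15,78)
```

```text
[ 0.5856 -0.3816  0.1382] 0.3339648852322857
GO [ 0.1373 -0.035  -0.0118] turn -0.0006
```

Emit:
step_arm(series=[0.12,-0.035,-0.04,0,0.12,-0.035,-0.04,0,0.12,-0.035,-0.04,0,0.12,-0.035,-0.04,0,0.12,-0.035,-0.04,0,0.12,-0.035,-0.04,0])

```text
time: 47.38
tool_pos: [0.5761, -0.2581, 0.1769]
tcp_rot: [-2.442, -1.974, 0.001]
wrist_force: [-0.5, -0.5, -1.2]
width: 0.336
grip_force: 39.6
```

Run:
```python
from h import *
p,T=shot("wrist","w15"); st=monitor.read_state(); print(st["tool_pos"],st["width"])
spots(p,T,(("well0",.007),("stand",0),("bottle0_mid",.16)))
```

```text
[ 0.5762 -0.258   0.1771] 0.3348186238204102
well0 0.69 [349. 110.] [ 0.6463 -0.2026  0.007 ]
well0 0.66 [346.  25.] [ 0.6547 -0.1375  0.007 ]
stand 0.75 [347.  69.] [ 0.6514 -0.1704 -0.    ]
bottle0_mid 0.85 [279. 283.] [ 0.5741 -0.2664  0.16  ]
```

View pics/w15.png

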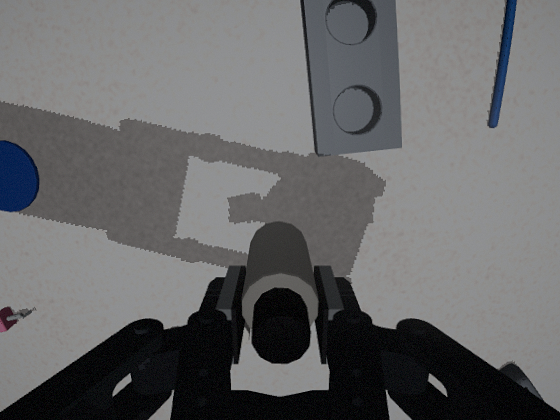

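The mouth of the near well is around (357,109) and the far one around (351,20). The bottle is held upright, with its cap at (281,330).

Run:
```python
from h import *
st=monitor.read_state(); p,T=shot("wrist"); g=cv2.cvtColor(p["image"],cv2.COLOR_RGB2GRAY)
q=w(p,T,[(357,109),(351,20),(315,154),(402,147)],.032); print(q, (q[0]-q[1]), np.linalg.norm(q[0]-q[1]), np.linalg.norm(q[2]-q[3]))
for c,r in ((357,109),(351,20)):
    print(g[r,c-35:c+36].tolist()); print(g[max(r-35,0):r+36,c].tolist())
# held bottle: project the ideal cap top circle under the TCP axis
m=R.from_rotvec(st["tcp_rot"]).as_matrix(); top=st["tool_pos"]+[0,0,.043]
print("cap top ctr pred",px(p,T,[top, top+m[:,0]*.01, top-m[:,0]*.01, top+m[:,1]*.01,top-m[:,1]*.01]).round(1).tolist())
```

```text
[[ 0.6484 -0.2016  0.032 ]
 [ 0.6547 -0.1381  0.032 ]
 [ 0.6107 -0.2288  0.032 ]
 [ 0.6787 -0.2371  0.032 ]] [-0.0063 -0.0635  0.    ] 0.06380109003769495 0.06850774068891473
[99, 99, 100, 97, 99, 96, 99, 98, 97, 101, 81, 88, 98, 102, 98, 100, 99, 98, 100, 99, 100, 99, 99, 100, 99, 100, 98, 97, 97, 96, 98, 98, 98, 98, 95, 97, 97, 95, 97, 100, 96, 97, 100, 99, 95, 94, 96, 96, 95, 98, 73, 35, 38, 41, 41, 35, 39, 40, 69, 82, 93, 91, 92, 93, 93, 92, 92, 91, 90, 92, 92]
[96, 97, 97, 96, 98, 98, 95, 99, 96, 97, 98, 78, 59, 29, 45, 59, 81, 97, 96, 97, 99, 99, 97, 96, 98, 95, 95, 97, 96, 95, 99, 95, 99, 98, 97, 97, 98, 97, 100, 96, 98, 97, 98, 96, 95, 96, 97, 99, 97, 96, 95, 96, 95, 96, 97, 99, 90, 53, 39, 37, 52, 72, 96, 95, 97, 95, 97, 94, 96, 98, 97]
[93, 94, 93, 93, 94, 94, 93, 95, 82, 60, 86, 99, 95, 96, 96, 95, 92, 96, 93, 93, 95, 95, 95, 95, 94, 94, 94, 94, 92, 95, 92, 92, 92, 92, 93, 93, 94, 92, 92, 90, 92, 90, 92, 92, 91, 91, 92, 90, 91, 92, 79, 31, 26, 22, 27, 28, 25, 23, 42, 64, 82, 88, 87, 88, 86, 87, 87, 85, 86, 89, 85]
[27, 22, 31, 51, 52, 45, 90, 93, 94, 89, 91, 93, 92, 90, 92, 92, 94, 94, 92, 93, 93, 95, 94, 94, 92, 93, 95, 94, 95, 93, 94, 93, 93, 94, 93, 94, 96, 93, 95, 94, 95, 92, 94, 95, 91, 68, 96, 97, 96, 95, 97, 95, 97, 97, 94, 97]
cap top ctr pred [[279.5, 345.8], [279.5, 319.1], [279.4, 370.7], [310.6, 345.7], [248.3, 345.7]]
```

Run:
```python
from h import *
go(.6549,-.1387,.083,78)
```

```text
GO [0.1326 0.0519 0.0948] turn -0.0013
```

Emit:
step_arm(series=[0.06,0.023,0,0,0.12,0.046,0,0,0.1325,0.052,0.04,0,0.1325,0.052,0.08,0,0.1325,0.052,0.095,0,0.1325,0.052,0.095,0,0.1325,0.052,0.095,0])

```text
time: 48.5
tool_pos: [0.6564, -0.1391, 0.0851]
tcp_rot: [2.441, 1.974, 0.003]
wrist_force: [0.1, -0.2, -0.1]
width: 0.336
grip_force: 39.7
```

Run:
```python
from h import *
st=monitor.read_state();p,T=shot("wrist","w16"); print(st["tool_pos"],st["width"])
print(px(p,T,[[.6553,-.1367,.032],[.6553,-.1187,.032],[.6733,-.1367,.032],[.6373,-.1367,.032]]).round())
go(.6549,-.1387,.083,78)
```

```text
[ 0.6564 -0.1391  0.0851] 0.33567184907505987
[[276. 235.]
 [270. 205.]
 [308. 229.]
 [245. 242.]]
GO [ 0.0001 -0.0018  0.0025] turn -0.0013
```

View pics/w16.png

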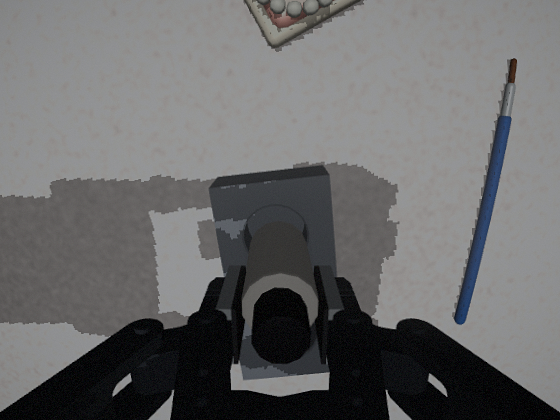

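The well mouth spans columns 245 to 306 with its top at row 204, which matches the prediction. I'll lower the bottle in.

Emit:
step_arm(series=[0,-0.0015,0.008,0,0,-0.0015,0.014,0,0,-0.0015,0.02,0,0,-0.0015,0.026,0,0,-0.0015,0.032,0,0,-0.0015,0.037,0,0,-0.0015,0.037,0,0,-0.0015,0.037,0])

```text
time: 49.55
tool_pos: [0.6536, -0.1379, 0.0472]
tcp_rot: [-2.442, -1.976, 0.0]
wrist_force: [-2.5, 0.3, 5.6]
width: 0.336
grip_force: 40.5
```

Emit:
step_arm(series=[0,0,0,0,0,0,0,0,0,0,0,0,0,0,0,0,0,0,-0.03,0,0,0,-0.09,0,0,0,-0.15,0,0,0,-0.15,0], gripper=0.6)

```text
time: 50.55
tool_pos: [0.6581, -0.139, 0.2042]
tcp_rot: [2.433, 1.97, 0.013]
wrist_force: [-0.5, 0.4, 0.1]
width: 0.6
grip_force: 0.0
```

Run:
```python
from h import *
st=monitor.read_state();p,T=shot("wrist","w17"); print(st["tool_pos"],st["width"])
spots(p,T,(("bottle0_mid",.048),))
g=cv2.cvtColor(p["image"],cv2.COLOR_RGB2GRAY); print(px(p,T,[[.6553,-.1367,.089],[.6553,-.1367,.079],[.6553,-.1367,.099]]).round(1).tolist())
go(.45,-.36,.25,78)
```

```text
[ 0.6581 -0.139   0.2042] 0.6001049308587455
bottle0_mid 0.86 [271. 190.] [ 0.6542 -0.1343  0.048 ]
[[272.9, 206.2], [272.9, 202.5], [272.8, 210.1]]
GO [-0.2596 -0.1533 -0.0531] turn -0.0006
```

View pics/w17.png

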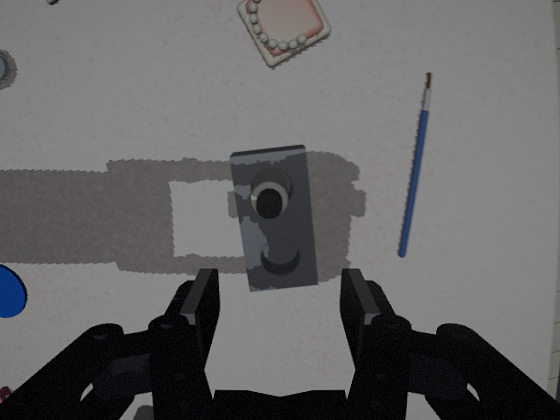

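The first bottle stands in the far well with its cap at (269,203). The near well is empty, its mouth at (281,257). I'll fetch the second bottle.

Emit:
step_arm(series=[-0.26,-0.153,-0.053,0,-0.26,-0.153,-0.053,0,-0.26,-0.153,-0.053,0,-0.26,-0.153,-0.053,0,-0.26,-0.153,-0.053,0,-0.26,-0.153,-0.053,0,-0.26,-0.153,-0.053,0,-0.26,-0.153,-0.053,0])

```text
time: 51.65
tool_pos: [0.45, -0.3589, 0.2475]
tcp_rot: [-2.438, -1.977, 0.0]
wrist_force: [-0.4, 0.3, 0.0]
width: 0.602
grip_force: 0.0
```

Run:
```python
from h import *
st=monitor.read_state(); p,T=shot("wrist","w18"); g=cv2.cvtColor(p["image"],cv2.COLOR_RGB2GRAY); print(st["tool_pos"])
u,v=px(p,T,[[.442,-.3875,.078]])[0].round().astype(int); print(u,v)
m=(g<45).astype(np.uint8); k,lab,s,c=cv2.connectedComponentsWithStats(m); i=lab[v,u]; print(i,s[i],c[i],w(p,T,c[i],.075))
spots(p,T,(("bottle0_mid",.041),("jar",.017)))
go(.442,-.3875,.038,78)
```

```text
[ 0.45   -0.3589  0.2475]
278 224
27 [267 211  22  25 451] [277.6696 223.0111] [[ 0.4419 -0.3877  0.075 ]]
jar 0.67 [335. 175.] [ 0.5059 -0.3681  0.017 ]
GO [-0.0295 -0.0022  0.2104] turn 0.0014
```

Emit:
step_arm(series=[-0.028,-0.002,0.04,0,-0.028,-0.002,0.09,0,-0.028,-0.002,0.13,0,-0.028,-0.002,0.16,0,-0.028,-0.002,0.19,0,-0.028,-0.002,0.205,0,-0.028,-0.002,0.21,0,-0.028,-0.002,0.21,0])

```text
time: 52.8
tool_pos: [0.4426, -0.3876, 0.0397]
tcp_rot: [2.441, 1.976, 0.0]
wrist_force: [1.0, -0.4, -0.8]
width: 0.602
grip_force: 0.0
```

Emit:
step_arm(series=[0,0,0,0,0,0,0,0,0,0,0,0,0,0,0,0,0,0,0,0,0,0,0,0], gripper=0.0, newtons=40)

```text
time: 53.55
tool_pos: [0.4428, -0.3882, 0.0406]
tcp_rot: [2.44, 1.975, 0.001]
wrist_force: [-0.7, 1.0, 5.3]
width: 0.341
grip_force: 39.6
```

Emit:
step_arm(series=[0,0,-0.04,0,0,0,-0.1,0,0,0,-0.14,0,0,0,-0.14,0])

```text
time: 54.05
tool_pos: [0.4442, -0.3895, 0.1841]
tcp_rot: [2.435, 1.971, 0.002]
wrist_force: [-0.7, -0.5, -1.1]
width: 0.338
grip_force: 39.6
```

Run:
```python
from h import *
st=monitor.read_state(); print(st["tool_pos"],st["width"])
go(.6483,-.2035,.178,78)
```

```text
[ 0.4442 -0.3895  0.1841] 0.3383293965541755
GO [0.2245 0.1607 0.0063] turn -0.0006
```

Emit:
step_arm(series=[0.06,0.043,0,0,0.11,0.08,0,0,0.16,0.116,0,0,0.21,0.15,0,0,0.2245,0.16,0.04,0,0.2245,0.16,0.08,0,0.2245,0.16,0.1,0,0.2245,0.16,0.1,0])

```text
time: 55.05
tool_pos: [0.6433, -0.2008, 0.0764]
tcp_rot: [-2.439, -1.973, 0.004]
wrist_force: [0.5, 0.2, -0.1]
width: 0.338
grip_force: 39.8
```

Emit:
step_arm(series=[0,0,0,0,0,0,0,0])

```text
time: 55.3
tool_pos: [0.6463, -0.202, 0.0812]
tcp_rot: [2.441, 1.974, 0.003]
wrist_force: [-0.4, -0.6, -0.3]
width: 0.333
grip_force: 39.8
```

Run:
```python
from h import *
st=monitor.read_state();p,T=shot("wrist","w19"); print(st["tool_pos"],st["width"])
print(px(p,T,[[.6487,-.2023,.032],[.6487,-.1843,.032],[.6667,-.2023,.032],[.6307,-.2023,.032]]).round())
go(.648,-.203,.047,78)
```

```text
[ 0.6463 -0.202   0.0812] 0.33307052198948894
[[284. 241.]
 [277. 211.]
 [315. 235.]
 [252. 247.]]
GO [-0.0007  0.0019  0.0341] turn -0.0012
```

View pics/w19.png

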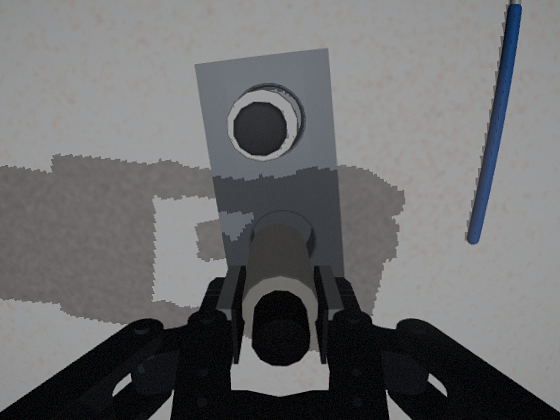

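The near mouth spans about columns 251 to 314 with its top at row 210, again as predicted. I'll lower the second bottle.

Emit:
step_arm(series=[-0.001,0.0015,0.004,0,-0.001,0.0015,0.01,0,-0.001,0.0015,0.016,0,-0.001,0.0015,0.022,0,-0.001,0.0015,0.028,0,-0.001,0.0015,0.033,0,-0.001,0.0015,0.033,0,-0.001,0.0015,0.033,0])

```text
time: 56.35
tool_pos: [0.6464, -0.2023, 0.0476]
tcp_rot: [-2.442, -1.976, 0.0]
wrist_force: [-3.9, 1.3, 8.7]
width: 0.331
grip_force: 40.9
```

Emit:
step_arm(series=[0,0,0,0,0,0,0,0,0,0,0,0,0,0,0,0,0,0,-0.03,0,0,0,-0.09,0,0,0,-0.15,0,0,0,-0.15,0], gripper=0.6)

```text
time: 57.35
tool_pos: [0.6509, -0.2039, 0.2043]
tcp_rot: [2.433, 1.969, 0.011]
wrist_force: [1.8, -0.5, -0.3]
width: 0.601
grip_force: 0.0
```

Emit:
step_arm(series=[-0.06,0,-0.03,0,-0.1,0,-0.06,0,-0.1,0,-0.06,0,-0.1,0,-0.06,0])

```text
time: 57.85
tool_pos: [0.6251, -0.2998, 0.2545]
tcp_rot: [-2.441, -1.974, 0.0]
wrist_force: [-0.1, -0.5, -0.7]
width: 0.599
grip_force: 0.0
```

Run:
```python
from h import *
a=shot("wrist")[0]["image"]; p,T=shot("scene"); b=p["image"]
cv2.imwrite("pics/end.png",cv2.cvtColor(cv2.resize(np.hstack([a[:300],b[100:400]]),(800,214)),cv2.COLOR_RGB2BGR))
cv2.imwrite("pics/end2.png",cv2.cvtColor(cv2.resize(np.vstack([a[:300,100:480],b[130:380,150:530]]),None,fx=1.05,fy=1.05),cv2.COLOR_RGB2BGR))
for i,q in enumerate([[.6553,-.1367,.082],[.6487,-.2023,.082]]): print(px(p,T,[q]).round())
print(monitor.read_state()["tool_pos"])
```

```text
[[291. 294.]]
[[256. 310.]]
[ 0.625  -0.2988  0.2537]
```

View pics/end2.png

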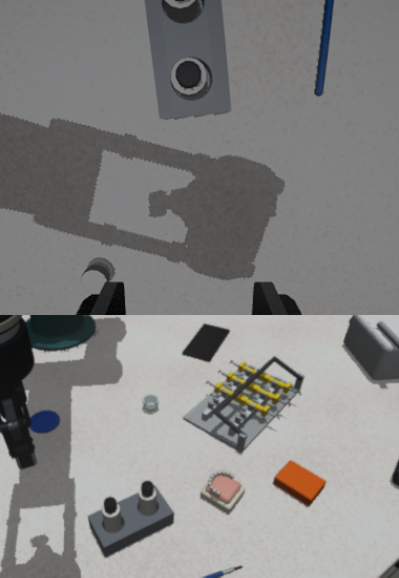

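Both bottles stand upright in their wells, and the keeper lies closed over the three instruments. The cast, dish and jar look where they were. I'll hand the job in.

```bash
python3 -c "
from workcell import job; print(job.finish_job())"
```

```text
the job is handed in; nothing more can be done
None
```

I handed the job in at about 58 s of the 210 s: three yellow instruments are snapped into clips 1–3, the keeper is closed over them, and both bottles stand in the wells; the camera checks agreed, and the judge returned no verdict.

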